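Release a flow-cell cartridge held by a left-hand clamp knob

TASK

The flow-cell cartridge with the green housing is locked in the sloping holder by the clamp with the red-barred knob. The clamp has a left-hand thread, so loosen it by turning the knob clockwise until its pin is right out of the cartridge's hole, then slide the cartridge out sideways and lay it gently, right way up and flat, in the white tray, and let go. Do not knock the brown bottle or the beaker about.

Things in the scene. Friction and masses are not known exactly. Their poses are not given: they have to be found in the camera images.
- holder: Fixed inclined holder: grey foot plate 150 x 190 mm on the bench, four posts, a sloping aluminium bed (see bed). Origin on the bench, axes level (z up). A blue column behind the bed carries an arm 34 mm wide over it, at z' 48..64 mm (bush to 68), that holds the clamp screw. The bed's -y end is open: the cartridge slides out that way.
- knob (a joint): Turn of the clamp knob, rad: 0 = tight stop, 3.2 = loose stop. Left-hand thread: the value grows and the clamp loosens as the knob turns clockwise, seen looking down on it along the screw. Screw, pin and knob rise 4.5 mm along z' per rad. Stays where left; turning takes about 0.15 N m. Above 1.8 rad the pin is out of the cartridge's hole.
- knob_grip (a point): On the knob's axis, inside its red bar, at z' 98 mm when the joint is 0. The bar is 62 mm long, 16 thick, 30 high (z' 80..110 at joint 0), one end white, on a black disc 56 mm across. The point turns with the knob: x along the bar to its white end, z outward along the screw. At joint 0 x lies along x' (white end up the slope).
- pin_tip (a point): End of the clamp pin, on the screw's axis. The pin is 16 mm across; 8.6 mm above its end is a collar 26 mm across. At joint 0 the pin stands 8 mm deep in the cartridge's hole and the collar 0.6 mm above the plate.
- cartridge: Loose, about 0.25 kg: dark steel plate 48 (x) x 160 (y) x 12 mm, 24 mm through hole at y +45 (under the pin); green housing 46 (x) x 66 (y) mm at y -80..-14, top 41 mm above the underside; brass stubs 8 mm beyond its -y end. Origin: centre of the plate's underside, z up out of the plate. At the start on the bed, axes along x' y' z', origin at y' -45 mm.
- cartridge_grip (a point): Point to grip the green housing, across its 46 mm width (x), 51 mm from the cartridge's origin towards -y, 30 mm above the underside. With the axes of the cartridge.
- tray: Fixed white tray, 150 (x) x 220 (y) mm outside, walls 5 mm thick and 16 mm high, floor 5 mm thick. Origin: centre of its underside on the bench.
- bottle: Brown reagent bottle with black cap, 58 mm across, 118 mm high, loose bystander. Origin: centre of its underside.
- beaker: Clear beaker, 64 mm across, 82 mm high, loose bystander. Origin: centre of its underside.
- bed (a point): Point on the bed's face under the clamp screw, 98 mm above the holder's origin, holder's level axes. Slope axes from here: x' up the slope (0.913,0,0.408), y' = y, z' = bed's normal and screw axis (-0.408,0,0.913): 24 deg (0.42 rad) slope. Bed spans x' -40..40, y' -135..45 mm. Two 8 mm dowels, 8 mm high, at x' -28.5, y' 15 and -78, bear on the cartridge's lower edge.

How it is judged:
On the way:
1. the knob is turned clockwise until the pin is out of the cartridge (joint above 1.8 rad), the cartridge still in its place within 20 mm (value of joint knob above 1.8 rad and distance of cartridge from where it was at the start of the episode below 0.02 m), for 0.2 s.
At the end, for the whole second after the job is handed in: The cartridge lies inside the tray (its centre within 60 mm in x and 85 mm in y of the tray's), on the tray's floor (underside less than 12 mm above the tray's underside), right way up and level within 0.1 rad, at rest; the knob is still loosened (above 1.8 rad) (x of cartridge in the frame of tray between -0.06 and 0.06 m and y of cartridge in the frame of tray between -0.085 and 0.085 m and z of cartridge in the frame of tray between 0 and 0.012 m and angle between cartridge's own z axis and vertical below 0.1 rad and linear speed of cartridge below 0.02 m/s and value of joint knob above 1.8 rad); the robot touches nothing.
It fails at once if the bottle or the beaker is shifted more than 40 mm or tipped (distance of any of bottle, beaker from where it was at the start of the episode above 0.04 m or angle between any of bottle, beaker's own z axis and vertical above 0.4 rad).
It fails at once if the cartridge is dropped or thrown into the tray (meets it at more than 0.5 m/s, a fall of over 12 mm) (contact force between cartridge and tray above 0.5 N and linear speed of cartridge above 0.5 m/s).
It also fails if it takes over 72 s, if anything falls off the work surface, if the arm or the gripper's body presses on something with over 40 N, if the wrist force passes 120 N, or if a joint passes its speed limit or range.

ROBOT

A 6-joint arm with a two-finger parallel gripper is mounted at the origin on a cart in front of the work surface, level with it; the furniture and walls round the work are solid. World frame = base frame: x ahead of the robot, y to its left, z up, the work surface at z = 0. Lengths are in m, angles in rad, forces in N, time in s.
With the tool pointing down it reaches from about 0.275 to 0.775 m from the base axis. Payload 14.6 kg.
Tool frame: the origin (TCP) lies on the centre line of the jaws, within the pads' length; the fingertips stand 25 mm ahead of it and the grasp point (between the pads) lies 6 mm ahead of it; z points along the fingers, y is the line along which they close (so a half turn about z gives the same grasp; the last joint's range is limited). The gripper opens to 85 mm and grips with 20 to 120 N. Pads are 22 mm wide; open, the fingers measure 114 mm over their backs; the gripper's body (76 mm by 85 mm) begins 54 mm behind the grasp point. The pads swing forward as they close: fully open they stand 13 mm farther back than shut.
Start: joints at [1.097, 0.263, -0.048, 1.259, 0, 1.415], TCP at [0.165, 0.499, 0.256] pointing down, gripper open.
Joint ranges: [-2.65, 2.65], [-0.89, 1.7], [-1.18, 1.37], [-2.13, 2.11], [-1.35, 1.29], [-3.14, 3.14]. Speed limits (rad/s): [1.89, 1.89, 2.57, 2.79, 3.14, 3.14].

INTERFACE

Orientations are given as a rotation vector (axis times angle).
In Python, from rig import env, eyes gives the robot as it stands.
- The arm moves only by the tool servo_tool, never from a script. Its argument "targets" is a list of rows, each a list of 3 entries, a list of its own where there are three numbers: the opening, from 0 (shut) to 1 (fully open), then the shift along the world's x, y, z as a fraction of full scale, then the turn about the world's z as a fraction of full scale. A call has 1 to 8 rows; each row is the pose to reach, as a shift and turn from the pose commanded when the call began; what a row does not reach only later rows make up. Full scale, the value 1, is 0.2 m for a shift and 120 degrees for a turn. A row lasts 1/12 s, in which the tool goes at most 41.7 mm and 7.16 degrees, less where a joint would pass 70% of its speed; a pose out of reach is approached as far as the arm can. A call with a number of a shift or a turn outside -1 to 1 is refused whole. A call with a gripper value outside its range is refused whole. The fingers move at their own pace and stop on an object; "force" is the grip in N (left out, the last holds). Time passes only in rows, so rows that repeat a pose let the fingers close. It gives the time, the measured TCP pose, the force, the opening and the grip force at its end, in the units of the state.
- env.state(): the state, without advancing time (a new reading comes with each control period).
- eyes.capture(name): name is "scene" or "top" or "wrist"; returns a dict with "pixels" (480x640x3 uint8, red, green, blue), "z_map" (480x640 float32, m along the optical axis (not along the pixel's ray), 0 where there is no reading), "mtx" (3x3 intrinsics, pixels), "view" (4x4, takes a point from world to camera coordinates); the wrist camera has in their place "hand_eye" (4x4, takes a point from camera to tool coordinates, whose origin is the TCP and whose axes are the flange's). Camera axes: x right, y down, z forward; pixel columns grow to the right and rows downward; lengths in m; the calibration is good to about 2 mm. A picture is of the moment at which its call begins: read the wrist's pose just before it.
- env.hand_in(): hands the job in; it is judged then, once.
The state is a dict: "time": time; "joint_pos": joint angles; "joint_vel": joint speeds; "joint_torque": joint torques, N m; "ee_pos": TCP position; "eef_rot": TCP orientation; "contact_force": force on the tool from outside, world axes, zero at the start; "ft_torque": the same for the moment, N m; "grip_width": finger opening in m; "finger_force": force on a finger pad.
Only numpy, scipy, OpenCV 4.12 (cv2) and the standard library are available. Lean on these libraries where they do the work, as an engineer would, in place of code of your own. Each camera call takes 0.05 s, during which the arm holds its last target. There are 200 camera calls.

## Working session

There is one attempt and no reset: what is moved stays moved. The work goes in short steps, Python scripts to look and compute and a tool call to move; the robot and the scene stay as the last step left them, time stands still between calls to the robot, and variables do not carry over. Pictures are saved under pics/ and viewed, at most 13 in all, crops included, and the job is handed in when it is done.

Besides the shell and the picture viewer there is one more tool, called in YAML: its name, and indented under it one key for each argument. servo_tool: Moves the arm, as the interface text tells. Its arguments: {"type":"object","properties":{"targets":{"type":"array"},"force":{"type":"number"}},"required":["targets"]}

```bash
ls; mkdir -p pics; python3 - <<'E'
from rig import env, eyes
import cv2, numpy as np
s=env.state(); print({k:np.round(v,3) for k,v in s.items()})
ims=[]
for n in("scene","top"):
    d=eyes.capture(n); np.savez(f"{n}.npz",**d)
    cv2.imwrite(f"pics/{n}0.png",d["pixels"][...,::-1]); print(n,np.round(d["mtx"],1),np.round(d["view"],3))
E
```

```text
pics
{'time': np.float64(0.0), 'joint_pos': array([ 1.097,  0.264, -0.049,  1.259,  0.   ,  1.415]), 'joint_vel': array([ 0.   ,  0.001,  0.001,  0.001,  0.001, -0.   ]), 'joint_torque': array([-0.0000e+00, -6.3763e+01,  3.8457e+01,  1.4000e-02, -0.0000e+00,
       -0.0000e+00]), 'ee_pos': array([0.164, 0.498, 0.256]), 'eef_rot': array([-4.990e-01, -3.101e+00,  2.000e-03]), 'contact_force': array([1.221, 0.216, 0.459]), 'ft_torque': array([ 0.009, -0.008, -0.036]), 'finger_force': np.float64(0.0), 'grip_width': np.float64(0.085)}
scene [[559.8   0.  318.9]
 [  0.  559.8 231.9]
 [  0.    0.    1. ]] [[ 0.727 -0.687  0.012 -0.417]
 [-0.292 -0.324 -0.9    0.269]
 [ 0.622  0.651 -0.436  1.175]
 [ 0.     0.     0.     1.   ]]
top [[545.    0.  323.8]
 [  0.  545.  235.6]
 [  0.    0.    1. ]] [[-0.055 -0.998 -0.004 -0.016]
 [-0.978  0.055 -0.203  0.562]
 [ 0.203 -0.007 -0.979  1.353]
 [ 0.     0.     0.     1.   ]]
```

View pics/scene0.png

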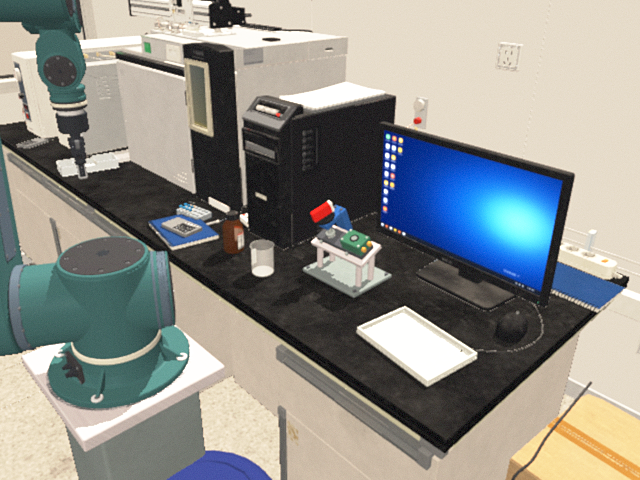

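View pics/top0.png

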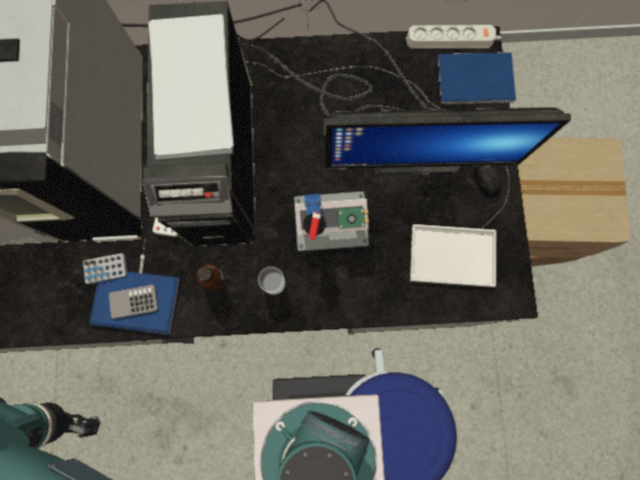

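The scene view shows the holder at about (345,260), with the red bar at (322,212), green housing at (355,242) and tray at (415,343). In the top view the red bar is at (314,225), housing at (351,218), tray at (453,256), beaker at (271,281) and bottle at (209,277). Next I'll turn these into world positions.

```bash
cat > h.py <<'E'
import numpy as np, cv2
def pts(d,mask,Tw=None):
    v,u=np.nonzero(mask&(d["z_map"]>0)); z=d["z_map"][v,u]
    c=np.linalg.inv(d["mtx"])@np.vstack([u,v,np.ones_like(u)])*z
    T=np.linalg.inv(d["view"]) if Tw is None else Tw
    return (T[:3,:3]@c+T[:3,3:]).T
def world(d): return pts(d,np.ones((480,640),bool)&True)
E
python3 - <<'E'
from h import *
for n in("top","scene"):
    d=dict(np.load(n+".npz")); hsv=cv2.cvtColor(d["pixels"],cv2.COLOR_RGB2HSV); H,S,V=[hsv[...,i].astype(int) for i in range(3)]
    box=np.zeros((480,640),bool)
    box[(slice(185,260) if n=="top" else slice(195,300)),(slice(285,380) if n=="top" else slice(295,395))]=1
    M={"red":box&((H<8)|(H>172))&(S>150)&(V>90),"green":box&(H>50)&(H<90)&(S>90),"blue":box&(H>100)&(H<125)&(S>120)&(V>60),"foot":box}
    for k,m in M.items():
        p=pts(d,m)
        if k=="foot": p=p[(p[:,2]<.02)&(p[:,2]>.006)]
        if len(p)<5: print(n,k,len(p));continue
        r=cv2.minAreaRect((p[:,:2]*1000).astype(np.float32))
        print(n,k,len(p),"mean",p.mean(0).round(4),"lo",np.percentile(p,3,axis=0).round(4),"hi",np.percentile(p,97,axis=0).round(4),"rect",np.round(r[0],1),np.round(r[1],1),round(r[2],1))
    if n=="top":
        for k,b in {"tray":(405,215,505,295),"bottle":(195,260,226,295),"beaker":(255,263,290,298)}.items():
            m=np.zeros((480,640),bool); m[b[1]:b[3],b[0]:b[2]]=1
            if k=="tray": m&=(V>150)
            p=pts(d,m); 
            p=p[p[:,2]>(.0 if k=="tray" else .05)]; r=cv2.minAreaRect((p[:,:2]*1000).astype(np.float32))
            print(k,len(p),p.mean(0).round(4),p[:,2].min(),p[:,2].max(),np.round(r[0],1),np.round(r[1],1),round(r[2],1))
    c=d["pixels"][(slice(180,270) if n=="top" else slice(190,305)),(slice(275,395) if n=="top" else slice(290,410))]
    cv2.imwrite(f"pics/{n}c.png",cv2.resize(c[...,::-1],None,fx=4,fy=4,interpolation=cv2.INTER_CUBIC))
a=cv2.imread("pics/topc.png");b=cv2.imread("pics/scenec.png"); h=max(len(a),len(b))
a=cv2.copyMakeBorder(a,0,h-len(a),0,0,0);b=cv2.copyMakeBorder(b,0,h-len(b),0,0,0)
cv2.imwrite("pics/crop.png",cv2.resize(np.hstack([a,b]),(800,int(h*800/960))))
E
```

```text
top red 161 mean [ 0.5506 -0.0225  0.1951] lo [ 0.5293 -0.0339  0.1691] hi [ 0.5706 -0.0114  0.2091] rect [552.2 -21.3] [19.5 50. ] 74.6
top green 40 mean [ 0.5769 -0.1122  0.1295] lo [ 0.5412 -0.1418  0.0226] hi [ 0.6    -0.0863  0.1471] rect [566.  -93.4] [ 73.2 157.3] 4.9
top blue 220 mean [ 0.6208 -0.0225  0.1651] lo [ 0.5952 -0.0387  0.1159] hi [ 0.656  -0.0079  0.184 ] rect [639.  -22.5] [104.   35.2] 0.1
top foot 1643 mean [ 0.5889 -0.0735  0.011 ] lo [ 0.5178 -0.1783  0.0062] hi [0.6906 0.0325 0.0173] rect [607.7 -71.1] [256.6 205.9] 86.7
tray 4648 [ 0.4981 -0.388   0.0082] 1.6647872159714083e-05 0.02474788722838306 [ 499.3 -388.2] [226.  154.4] 83.0
bottle 465 [0.4651 0.2453 0.0963] 0.050407081549308286 0.12705656283436584 [468.3 251. ] [56.1 57.5] 1.5
beaker 170 [0.455  0.0971 0.0752] 0.05051583434481843 0.09104345644053513 [451.7  93.8] [61.5 61.4] 86.0
scene red 277 mean [ 0.5554 -0.0222  0.1836] lo [ 0.527  -0.0365  0.1155] hi [0.6723 0.094  0.206 ] rect [626.2  21.7] [246.9 203.5] 89.2
scene green 345 mean [ 0.5776 -0.1196  0.1285] lo [ 0.5609 -0.149   0.1064] hi [ 0.6009 -0.0908  0.1443] rect [589.7   4.6] [311.3 116.7] 72.6
scene blue 741 mean [ 0.674  -0.0632  0.1546] lo [ 0.5623 -0.1228  0.1154] hi [ 0.7329 -0.0044  0.204 ] rect [703.7  49.8] [303.7 200.8] 63.7
scene foot 1734 mean [ 0.6012 -0.0684  0.0113] lo [ 0.5347 -0.1616  0.0072] hi [0.6856 0.1367 0.0183] rect [692.9  41. ] [506.5 257.7] 47.1
```

View pics/crop.png

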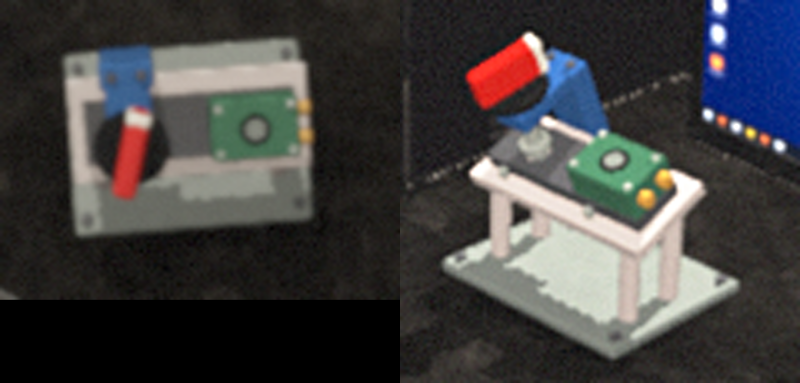

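The crops show the holder roughly square to the robot, with the white end of the bar up-slope and already turned slightly clockwise. Two brass stubs stick out of the housing's -y end. I'll move over to get a closer wrist view.

servo_tool:
  targets:
    - [1,[0.3,-0.5,0.5],0]
    - [1,[0.6,-1,0.6],0]
    - [1,[0.6,-1,0.6],0]
    - [1,[0.6,-1,0.6],0]
    - [1,[0.6,-1,0.6],0]
    - [1,[0.6,-1,0.6],0]
    - [1,[0.6,-1,0.6],0]
    - [1,[0.6,-1,0.6],0]

```text
time: 0.77
ee_pos: [0.286, 0.2967, 0.3776]
eef_rot: [0.504, 3.099, 0.002]
contact_force: [-0.2, 0.6, -0.2]
grip_width: 0.0855
finger_force: 0.0
```

servo_tool:
  targets:
    - [1,[0.5,-1,0.1],0]
    - [1,[0.5,-1,0.1],0]
    - [1,[0.5,-1,0.1],0]
    - [1,[0.5,-1,0.1],0]
    - [1,[0.5,-1,0.1],0]
    - [1,[0.5,-1,0.1],0]
    - [1,[0.5,-1,0.1],0]

```text
time: 1.35
ee_pos: [0.3859, 0.0965, 0.3956]
eef_rot: [-0.504, -3.1, 0.001]
contact_force: [0.1, -0.5, 0.8]
grip_width: 0.0854
finger_force: 0.0
```

servo_tool:
  targets:
    - [1,[0.6,-0.9,0],0]
    - [1,[0.6,-0.9,0],0]
    - [1,[0.6,-0.9,0],0]
    - [1,[0.6,-0.9,0],0]
    - [1,[0.6,-0.9,0],0]
    - [1,[0.6,-0.9,0],0]
    - [1,[0.6,-0.9,0],0]

```text
time: 1.93
ee_pos: [0.5059, -0.0823, 0.3945]
eef_rot: [-0.501, -3.099, -0.001]
contact_force: [-0.4, -1.1, -0.1]
grip_width: 0.0854
finger_force: 0.0
```

```bash
cat >> h.py <<'E'
from scipy.spatial.transform import Rotation as R
def tcp(s):
    T=np.eye(4); T[:3,:3]=R.from_rotvec(s["eef_rot"]).as_matrix(); T[:3,3]=s["ee_pos"]; return T
def look(name,tag=None):
    from rig import env,eyes
    s=env.state(); d=eyes.capture(name)
    d["c2w"]=np.linalg.inv(d["view"]) if name!="wrist" else tcp(s)@d["hand_eye"]
    if tag: cv2.imwrite(f"pics/{tag}.png",d["pixels"][...,::-1]); np.savez(tag+".npz",**d)
    return d
def ray(d,uv,z):
    uv=np.atleast_2d(uv).astype(float); r=np.linalg.inv(d["mtx"])@np.c_[uv,np.ones(len(uv))].T
    r=d["c2w"][:3,:3]@r; o=d["c2w"][:3,3]; return (o[:,None]+r*(z-o[2])/r[2]).T
def masks(d):
    hsv=cv2.cvtColor(d["pixels"],cv2.COLOR_RGB2HSV); H,S,V=[hsv[...,i].astype(int) for i in range(3)]
    return H,S,V
E
python3 - <<'E'
from h import *
from rig import env
s=env.state(); print(s["time"],s["joint_pos"].round(3),tcp(s).round(3))
d=look("wrist","w1"); print(d["c2w"].round(3))
t=dict(np.load("top.npz")); t["c2w"]=np.linalg.inv(t["view"])
print(ray(t,[(294.5,197.1),(365.6,191.4),(368.6,245.4),(298.4,250.8)],.01).round(3))
print("tray",ray(t,[(411.5,225.5),(495.5,228),(496,287),(411,282)],.016).round(3))
E
```

```text
1.9333 [-0.32   0.244  0.298  1.627  0.     0.   ] [[-0.949  0.315 -0.003  0.506]
 [ 0.315  0.949  0.001 -0.082]
 [ 0.003  0.    -1.     0.395]
 [ 0.     0.     0.     1.   ]]
[[ 0.317  0.907  0.278  0.435]
 [ 0.949 -0.303 -0.092 -0.058]
 [ 0.001  0.292 -0.956  0.513]
 [ 0.     0.     0.     1.   ]]
[[ 0.681  0.027  0.01 ]
 [ 0.686 -0.167  0.01 ]
 [ 0.536 -0.165  0.01 ]
 [ 0.532  0.023  0.01 ]]
tray [[ 0.583 -0.283  0.016]
 [ 0.564 -0.506  0.016]
 [ 0.407 -0.489  0.016]
 [ 0.432 -0.268  0.016]]
```

View pics/w1.png

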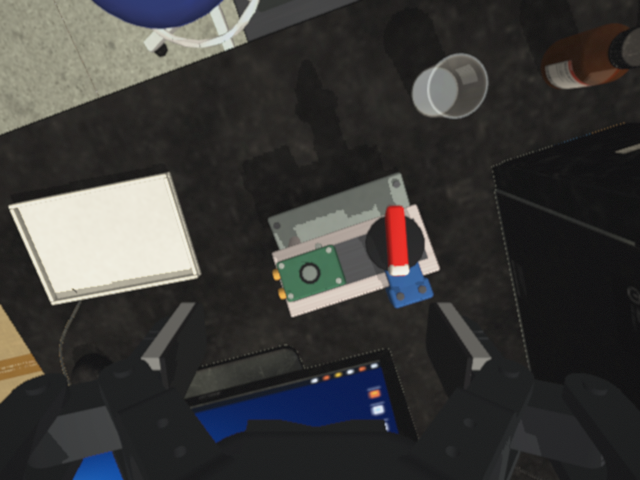

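The wrist view shows the red bar from (397,205) to (400,275), with its white end towards the blue column. The green housing is at (310,273), its two stubs at its left, and the tray is at (105,237). I'll refine these with wrist depth.

```bash
python3 - <<'E'
from h import *
d=dict(np.load("w1.npz")); H,S,V=masks(d); T=d["c2w"]
def big(m):
    n,l,st,c=cv2.connectedComponentsWithStats(m.astype(np.uint8)); return l==1+np.argmax(st[1:,4])
psi=.023; Rz=R.from_euler('z',psi).as_matrix(); Rs=Rz@R.from_euler('y',-np.arctan2(.408,.913)).as_matrix()
box=np.zeros((480,640),bool); box[190:310,260:450]=1
red=big(box&((H<8)|(H>172))&(S>150)); grn=big(box&(H>50)&(H<95)&(S>70))
g=cv2.morphologyEx(grn.astype(np.uint8),cv2.MORPH_CLOSE,np.ones((15,15)))>0
for n,m in(("red",red),("green",g)):
    p=pts(d,m,T); q=p@Rs   # slope axes coords (about world origin)
    top=q[:,2]>np.percentile(q[:,2],90)-.006
    print(n,len(p),top.sum(),"z' top",np.percentile(q[:,2],90).round(4))
    qt=q[top]; r=cv2.minAreaRect((qt[:,:2]*1000).astype(np.float32)); print(" slope rect",np.round(r,1) if 0 else r, "mean world",p[top].mean(0).round(4))
    print(" bbox x'",np.percentile(qt[:,0],[2,98]).round(4),"y'",np.percentile(qt[:,1],[2,98]).round(4))
# foot corners & stubs
ye=big(box&(H>12)&(H<28)&(S>150)&(V>100)); print("stub",pts(d,ye,T).mean(0))
foot=pts(d,box,T); f=foot[(foot[:,2]>.006)&(foot[:,2]<.016)]; print("foot z",np.median(f[:,2]))
E
```

```text
red 1178 1084 z' top -0.041
 slope rect ((579.862060546875, -34.40621566772461), (16.061607360839844, 52.1965446472168), 74.72743225097656) mean world [ 0.5477 -0.0222  0.1982]
 bbox x' [0.556 0.604] y' [-0.046  -0.0233]
green 2184 2160 z' top -0.1105
 slope rect ((583.7205200195312, -126.41744232177734), (64.15299224853516, 43.756813049316406), 89.7144775390625) mean world [ 0.5817 -0.1121  0.1363]
 bbox x' [0.5628 0.6048] y' [-0.1567 -0.0953]
stub [ 0.5821     -0.15597017  0.1078588 ]
foot z 0.010301597293316034
```

servo_tool:
  targets:
    - [0.45,[0.12,0.15,-0.1],0.03]
    - [0.45,[0.245,0.3,-0.3],0.03]
    - [0.45,[0.245,0.3,-0.5],0.03]
    - [0.45,[0.245,0.3,-0.65],0.03]
    - [0.45,[0.245,0.3,-0.65],0.03]
    - [0.45,[0.245,0.3,-0.65],0.03]
    - [0.45,[0.245,0.3,-0.65],0.03]
    - [0.45,[0.245,0.3,-0.65],0.03]

```text
time: 2.65
ee_pos: [0.5546, -0.0214, 0.2696]
eef_rot: [0.4, 3.111, -0.0]
contact_force: [0.7, -0.1, 0.4]
grip_width: 0.0385
finger_force: 0.0
```

```bash
python3 - <<'E'
from h import *
from rig import env
s=env.state(); print(s["joint_pos"].round(3),s["ee_pos"],s["grip_width"])
look("wrist","w2")
E
```

```text
[-0.185  0.308  0.053  1.311  0.     0.07 ] [ 0.55464477 -0.02144823  0.26960772] 0.03853631079599296
```

View pics/w2.png

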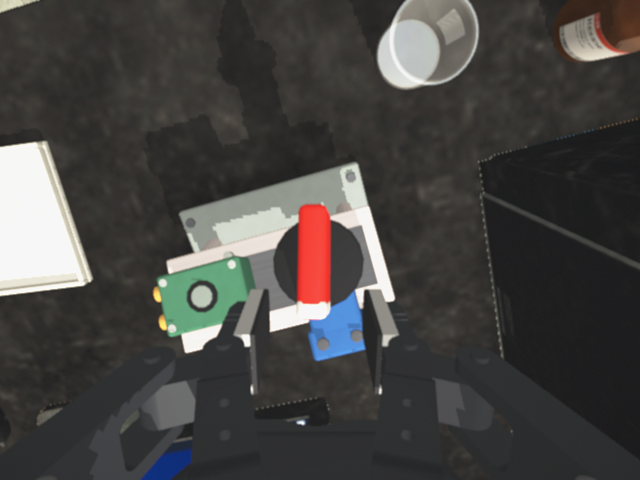

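The bar at (314,258) is square between the jaws, so I'll descend astride it.

servo_tool:
  targets:
    - [0.35,[0,0,-0.05],0]
    - [0.35,[0,0,-0.1],0]
    - [0.35,[0,0,-0.15],0]
    - [0.35,[0,0,-0.2],0]
    - [0.35,[0,0,-0.25],0]
    - [0.33,[0,0,-0.29],0]
    - [0.33,[0,0,-0.29],0]
    - [0.33,[0,0,-0.29],0]

```text
time: 3.37
ee_pos: [0.5539, -0.0216, 0.2091]
eef_rot: [0.401, 3.115, -0.0]
contact_force: [-0.5, 0.2, 0.4]
grip_width: 0.0283
finger_force: 0.0
```

servo_tool:
  targets:
    - [0.33,[0,0,0],-0.04]
    - [0.33,[0,0,0.005],-0.08]
    - [0.33,[0,0,0.01],-0.12]
    - [0.33,[-0.002,0,0.015],-0.16]
    - [0.33,[-0.003,0,0.02],-0.2]
    - [0.33,[-0.004,0,0.025],-0.24]
    - [0.33,[-0.005,0,0.03],-0.28]
    - [0.33,[-0.006,0,0.03],-0.32]

```text
time: 4.03
ee_pos: [0.5528, -0.0219, 0.2154]
eef_rot: [1.409, 2.806, -0.001]
contact_force: [-0.5, -3.0, 0.2]
grip_width: 0.0281
finger_force: 4.9
```

servo_tool:
  targets:
    - [0.33,[0,0,0.003],-0.04]
    - [0.33,[0,0,0.006],-0.08]
    - [0.33,[0,0,0.01],-0.12]
    - [0.33,[-0.002,0,0.012],-0.16]
    - [0.33,[-0.003,0,0.015],-0.2]
    - [0.33,[-0.004,0,0.018],-0.24]
    - [0.33,[-0.005,0,0.02],-0.28]
    - [0.33,[-0.006,0,0.02],-0.32]

```text
time: 4.7
ee_pos: [0.5515, -0.0219, 0.2195]
eef_rot: [2.253, 2.187, 0.0]
contact_force: [-1.3, -2.8, 3.9]
grip_width: 0.0281
finger_force: 5.9
```

```bash
cat >> h.py <<'E'
def knob(name):
    d=look(name); H,S,V=masks(d); m=((H<8)|(H>172))&(S>130)&(V>60)
    p=pts(d,m,d["c2w"]); c=np.array([.552,-.022]); p=p[(np.hypot(*(p[:,:2]-c).T)<.045)&(p[:,2]>.16)&(p[:,2]<.24)]
    psi=.023; Rs=R.from_euler('z',psi).as_matrix()@R.from_euler('y',-np.arctan2(.408,.913)).as_matrix()
    q=p@Rs; r=cv2.minAreaRect((q[:,:2]*1000).astype(np.float32)); print(name,len(p),"rect",r,"z'top",np.percentile(q[:,2],95)+.1515)
    e=np.linalg.eigh(np.cov(q[:,:2].T))[1][:,1]; print(" joint mod pi",(-np.arctan2(e[1],e[0]))%np.pi)
    return d
E
python3 - <<'E'
from h import *
from rig import env
knob("top"); knob("scene"); s=env.state(); print(s["joint_pos"].round(3),s["contact_force"],s["ft_torque"])
E
```

```text
Traceback (most recent call last):
  File "h.py", line 27, in knob
    q=p@Rs; r=cv2.minAreaRect((q[:,:2]*1000).astype(np.float32)); print(name,len(p),"rect",r,"z'top",np.percentile(q[:,2],95)+.1515)
                                                                                                     ~~~~~~~~~~~~~^^^^^^^^^^^
IndexError: index -1 is out of bounds for axis 0 with size 0
```

servo_tool:
  targets:
    - [0.33,[0,0,0.003],-0.04]
    - [0.33,[0,0,0.006],-0.08]
    - [0.33,[0,0,0.008],-0.12]
    - [0.33,[-0.002,0,0.01],-0.16]
    - [0.33,[-0.003,0,0.012],-0.2]
    - [0.33,[-0.004,0,0.013],-0.24]
    - [0.33,[-0.005,0,0.015],-0.28]
    - [0.33,[-0.006,0,0.015],-0.32]

```text
time: 5.42
ee_pos: [0.55, -0.0214, 0.2227]
eef_rot: [2.846, 1.328, 0.002]
contact_force: [-3.9, 1.0, 7.7]
grip_width: 0.0279
finger_force: 7.8
```

servo_tool:
  targets:
    - [0.33,[0,0,0],-0.04]
    - [0.33,[0,0,0.002],-0.08]
    - [0.33,[0,0,0.004],-0.12]
    - [0.33,[-0.002,0,0.006],-0.16]
    - [0.33,[-0.003,0,0.008],-0.2]
    - [0.33,[-0.004,0,0.01],-0.24]
    - [0.33,[-0.005,0,0.01],-0.28]
    - [0.33,[-0.006,0,0.01],-0.32]

```text
time: 6.08
ee_pos: [0.5492, -0.0214, 0.2245]
eef_rot: [3.125, 0.318, 0.003]
contact_force: [-0.8, 0.5, 4.4]
grip_width: 0.0285
finger_force: 6.0
```

```bash
python3 - <<'E'
from h import *
from rig import env
s=env.state(); print(s["joint_pos"].round(3),s["contact_force"],s["ft_torque"])
for n in("scene","wrist"):
    try: knob(n)
    except IndexError: print(n,"none")
E
```

```text
[-0.187  0.315 -0.06   1.194  0.     2.751] [-0.76046469  0.50772282  4.41646255] [0.11746516 0.07185329 0.25790585]
scene 111 rect ((585.2136840820312, -39.19154357910156), (63.793800354003906, 24.50151252746582), 48.72163391113281) z'top 0.12370110435596121
 joint mod pi 2.4445725958590057
wrist 7103 rect ((587.373291015625, -32.4591064453125), (50.578453063964844, 39.675872802734375), 69.05241394042969) z'top 0.1200576540768851
 joint mod pi 2.474273743387875
```

servo_tool:
  targets:
    - [0.33,[0,0,0.005],-0.04]
    - [0.33,[0,0,0.008],-0.08]
    - [0.33,[0,0,0.01],-0.12]
    - [0.33,[0,0,0.01],-0.12]
    - [0.36,[0,0,0.01],-0.04]
    - [0.4,[0,0,0.1],-0.04]
    - [0.45,[0,0,0.3],-0.04]
    - [0.45,[0,0,0.5],-0.04]

```text
time: 6.85
ee_pos: [0.5479, -0.0213, 0.3241]
eef_rot: [-3.134, -0.2, 0.003]
contact_force: [1.1, 0.2, -0.1]
grip_width: 0.0385
finger_force: 0.0
```

```bash
python3 - <<'E'
from h import *
from rig import env
s=env.state(); print(s["joint_pos"].round(3),s["ee_pos"],s["contact_force"])
d=knob("wrist"); cv2.imwrite("pics/w3.png",d["pixels"][...,::-1]); 
d=knob("scene")
H,S,V=masks(d); box=np.zeros((480,640),bool); box[195:300,295:395]=1
g=box&(H>50)&(H<90)&(S>90); print("green scene",pts(d,g,d["c2w"]).mean(0))
E
```

```text
[-0.187  0.297  0.183  1.459  0.     2.826] [ 0.54794171 -0.02126772  0.32409713] [ 1.12611746  0.17155759 -0.11602417]
wrist 2636 rect ((585.8765869140625, -28.799816131591797), (55.31761932373047, 26.000530242919922), 22.51666259765625) z'top 0.12121237601381182
 joint mod pi 2.725666013673427
scene 192 rect ((584.1142578125, -38.676597595214844), (65.20030975341797, 17.29172706604004), 23.654769897460938) z'top 0.12280761978095889
 joint mod pi 2.8072875580832464
green scene [ 0.57802783 -0.1202772   0.12926906]
```

View pics/w3.png

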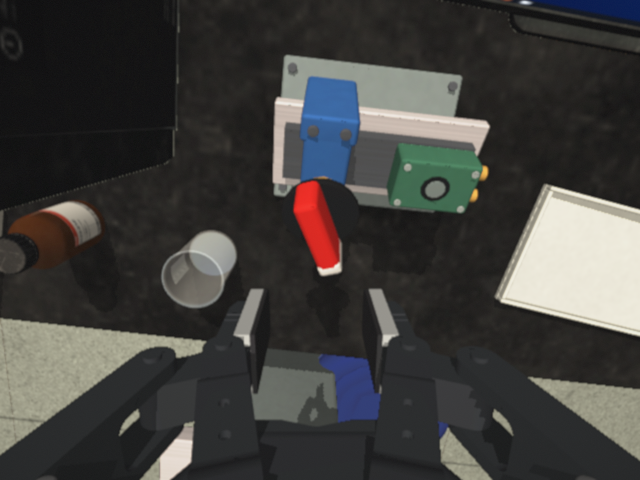

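The bar is now swung round: red end at (305,190), white end at (330,268), so about 2.75 rad. The cartridge at (435,185) hasn't moved. I'll measure the housing and stubs from the closer view before gripping.

```bash
python3 - <<'E'
from h import *
psi=.023; Rs=R.from_euler('z',psi).as_matrix()@R.from_euler('y',-np.arctan2(.408,.913)).as_matrix()
b0=np.array([.584,-.035,-.1515])
for d in (dict(np.load("w2.npz")),look("wrist")):
    H,S,V=masks(d); T=d["c2w"]
    p=pts(d,(H>12)&(H<28)&(S>140)&(V>90),T); q=p@Rs-b0; q=q[(q[:,2]>.005)&(q[:,2]<.05)&(np.abs(q[:,1]+.13)<.02)&(abs(q[:,0])<.03)]
    print("stub",len(q),np.percentile(q,[2,50,98],axis=0).round(4).tolist())
    for s in(q[q[:,0]<0],q[q[:,0]>0]): print("  ",len(s),np.percentile(s,[5,95],axis=0).round(4).tolist())
    p=pts(d,(H>50)&(H<95)&(S>70),T); q=p@Rs-b0; q=q[(abs(q[:,2]-.041)<.004)&(abs(q[:,1]+.092)<.06)&(abs(q[:,0])<.05)]
    r=cv2.minAreaRect((q[:,:2]*1000).astype(np.float32)); c=np.append(np.array(r[0])/1000,.031)+b0
    print("green",len(q),r,"z'",np.median(q[:,2]),"world centre z'31",Rs@c)
E
```

```text
stub 93 [[-0.017, -0.1333, 0.0281], [-0.0069, -0.1314, 0.0312], [0.0127, -0.1287, 0.0328]]
   47 [[-0.0169, -0.1329, 0.0283], [-0.0084, -0.1289, 0.0325]]
   46 [[0.0052, -0.1333, 0.0289], [0.0123, -0.1291, 0.0325]]
green 3770 ((-1.3613624572753906, -92.03263092041016), (45.3561897277832, 66.28944396972656), 0.4299156963825226) z' 0.0397339587018687 world centre z'31 [ 0.58387129 -0.11363483  0.12769796]
stub 119 [[-0.0148, -0.1324, 0.0247], [0.008, -0.1306, 0.0302], [0.0159, -0.1281, 0.0322]]
   53 [[-0.0148, -0.1321, 0.0271], [-0.0061, -0.1283, 0.0322]]
   66 [[0.0075, -0.1323, 0.0254], [0.0158, -0.1288, 0.0317]]
green 2875 ((0.113311767578125, -91.40399932861328), (65.6814193725586, 45.86378479003906), 89.65933227539062) z' 0.03927888474791312 world centre z'31 [ 0.58520283 -0.1129754   0.12829961]
```

servo_tool:
  targets:
    - [1,[0.09,-0.16,0],-0.025]
    - [1,[0.183,-0.32,0],-0.05]
    - [1,[0.183,-0.48,-0.1],-0.05]
    - [1,[0.183,-0.48,-0.25],-0.05]
    - [1,[0.183,-0.48,-0.4],-0.05]
    - [1,[0.183,-0.48,-0.52],-0.05]
    - [1,[0.183,-0.48,-0.52],-0.05]
    - [1,[0.183,-0.48,-0.52],-0.05]

```text
time: 7.67
ee_pos: [0.5846, -0.1172, 0.2186]
eef_rot: [-3.141, -0.03, 0.004]
contact_force: [0.4, -0.4, 0.2]
grip_width: 0.0855
finger_force: 0.0
```

```bash
python3 - <<'E'
from h import *
from rig import env
s=env.state(); print(s["ee_pos"],tcp(s)[:2,1],s["grip_width"],s["joint_pos"].round(2))
d=look("wrist","w4")
E
```

```text
[ 0.58460907 -0.11723049  0.21861356] [ 0.01902698 -0.99981851] 0.08545581513372888 [-0.33  0.4   0.06  1.23  0.    2.79]
```

View pics/w4.png

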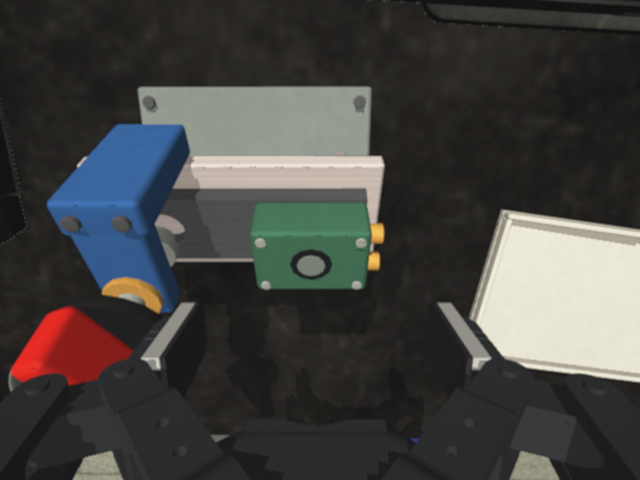

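The jaws at (200) and (437) straddle the housing and stubs (252 to 382) symmetrically, so I'll descend.

servo_tool:
  targets:
    - [1,[0,0,-0.07],0]
    - [1,[0,0,-0.14],0]
    - [1,[0,0,-0.21],0]
    - [1,[0,0,-0.28],0]
    - [1,[0,0,-0.33],0]
    - [1,[0,0,-0.37],0]
    - [1,[0,0,-0.37],0]
    - [1,[0,0,-0.37],0]

```text
time: 8.38
ee_pos: [0.587, -0.1188, 0.1468]
eef_rot: [3.139, 0.026, 0.005]
contact_force: [2.9, -7.8, 4.9]
grip_width: 0.0854
finger_force: 0.0
```

servo_tool:
  targets:
    - [1,[0,0,-0.02],0]
    - [1,[0,0,-0.04],0]
    - [1,[0,0,-0.05],0]
    - [1,[0,0,-0.05],0]
    - [1,[0,0,-0.05],0]

```text
time: 8.8
ee_pos: [0.5867, -0.1187, 0.1365]
eef_rot: [3.139, 0.026, 0.004]
contact_force: [2.9, -7.4, -4.5]
grip_width: 0.0855
finger_force: 0.0
```

```bash
python3 - <<'E'
from h import *
d=look("wrist","w5"); cv2.imwrite("pics/w5s.png",cv2.resize(d["pixels"][...,::-1],(480,360)))
E
```

```text
(no output)
```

View pics/w5s.png

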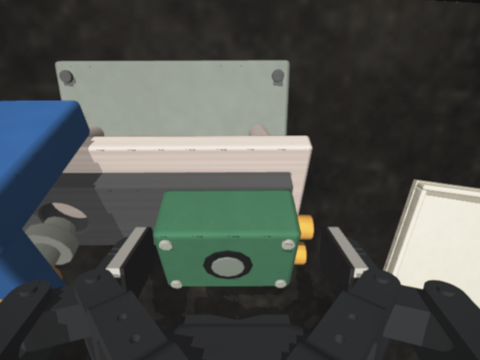

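There's a light 8 N side touch, probably the left finger's knuckle on the knob. I'll shift 2 mm away, narrow the jaws slightly, then go down the last few mm and close.

servo_tool:
  targets:
    - [0.94,[0,-0.01,0],0]
    - [0.94,[0,-0.01,0],0]
    - [0.92,[0,-0.01,-0.01],0]
    - [0.92,[0,-0.01,-0.02],0]
    - [0.92,[0,-0.01,-0.025],0]
    - [0.92,[0,-0.01,-0.025],0]

```text
time: 9.35
ee_pos: [0.5852, -0.1193, 0.13]
eef_rot: [-3.141, -0.026, 0.001]
contact_force: [0.2, 0.2, -0.5]
grip_width: 0.0783
finger_force: 0.0
```

Free of contact. Close.

servo_tool:
  targets:
    - [0.88,[0,-0.01,0],0]
    - [0.85,[0,-0.01,0],0]
    - [0.82,[0,-0.01,0],0]
    - [0.8,[0,-0.01,0],0]
    - [0.8,[0,-0.01,0],0]
    - [0.8,[0,-0.01,0],0]
  force: 40

```text
time: 9.85
ee_pos: [0.5852, -0.1211, 0.1306]
eef_rot: [-3.141, -0.026, -0.0]
contact_force: [-2.0, 3.5, 5.4]
grip_width: 0.073
finger_force: 44.5
```

Gripped at 73 mm, on stub ends and housing face. Now I'll raise it 1 mm and slide it out along -y'.

servo_tool:
  targets:
    - [0.75,[0,0,0.005],0]
    - [0.75,[0,-0.03,0.007],0]
    - [0.75,[0.002,-0.08,0.007],0]
    - [0.75,[0.003,-0.13,0.007],0]
    - [0.75,[0.004,-0.18,0.007],0]
    - [0.75,[0.005,-0.23,0.007],0]
    - [0.75,[0.006,-0.28,0.007],0]
    - [0.75,[0.007,-0.3,0.007],0]

```text
time: 10.52
ee_pos: [0.5868, -0.1834, 0.1315]
eef_rot: [3.141, 0.024, 0.0]
contact_force: [-0.3, 1.1, -3.4]
grip_width: 0.073
finger_force: 47.5
```

servo_tool:
  targets:
    - [0.75,[0.001,-0.05,0],0]
    - [0.75,[0.002,-0.1,0.01],0]
    - [0.75,[0.003,-0.15,0.02],0]
    - [0.75,[0.004,-0.2,0.05],0]
    - [0.75,[0.005,-0.25,0.1],0]
    - [0.75,[0.006,-0.3,0.15],0]
    - [0.75,[0.006,-0.3,0.2],0]
    - [0.75,[0.006,-0.3,0.2],0]

```text
time: 11.18
ee_pos: [0.5886, -0.2425, 0.1739]
eef_rot: [3.14, 0.024, 0.004]
contact_force: [0.4, 0.1, -2.8]
grip_width: 0.073
finger_force: 47.7
```

```bash
python3 - <<'E'
from h import *
from rig import env
s=env.state(); print(s["ee_pos"],s["joint_pos"].round(2))
try: knob("top")
except Exception: print("no top")
d=look("scene","s6"); cv2.imwrite("pics/s6c.png",cv2.resize(d["pixels"][150:400,270:500,::-1],None,fx=2,fy=2))
knob("scene")
E
```

```text
[ 0.58860875 -0.24245932  0.17390391] [-0.52  0.48  0.08  1.16  0.    2.61]
top 207 rect ((589.5323486328125, -33.69346618652344), (53.0744514465332, 22.60884666442871), 22.273027420043945) z'top 0.12372304433954599
 joint mod pi 2.741633729422826
scene 186 rect ((582.8895874023438, -39.61040496826172), (67.72261810302734, 17.220239639282227), 25.75999641418457) z'top 0.12252600527957588
 joint mod pi 2.785852178643931
```

View pics/s6c.png

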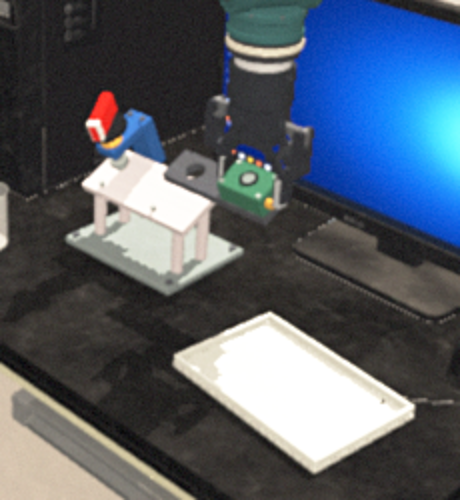

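The cartridge hangs held and still tilted at (245,185), clear of the holder. The knob is still at about 2.75. I'll refine the tray pose from the first wrist view.

```bash
python3 - <<'E'
from h import *
from rig import env
for n in("w1","top"):
    d=dict(np.load(n+".npz")); d.setdefault("c2w",np.linalg.inv(d["view"]) if "view" in d else None); H,S,V=masks(d)
    m=((V>130)&(S<60)).astype(np.uint8); b=np.zeros_like(m); 
    if n=="w1": b[165:310,5:205]=1
    else: b[215:295,400:505]=1
    m=cv2.morphologyEx(m*b,cv2.MORPH_CLOSE,np.ones((7,7)))
    c=max(cv2.findContours(m,0,1)[0],key=cv2.contourArea)[:,0]
    w=ray(d,c,.016); r=cv2.minAreaRect((w[:,:2]*1000).astype(np.float32)); print(n,r)
s=env.state(); print(s["ee_pos"],tcp(s)[:2,1])
E
```

```text
w1 ((495.9933166503906, -381.3212890625), (225.73880004882812, 150.7455596923828), 82.69352722167969)
top ((498.39007568359375, -385.3898010253906), (222.67431640625, 153.30462646484375), 82.8121109008789)
[ 0.58786623 -0.24101496  0.17145453] [ 0.01668066 -0.99986083]
```

servo_tool:
  targets:
    - [0.75,[-0.05,-0.1,0],-0.01]
    - [0.75,[-0.13,-0.25,0],-0.025]
    - [0.75,[-0.22,-0.42,0],-0.04]
    - [0.75,[-0.31,-0.6,-0.05],-0.055]
    - [0.75,[-0.4,-0.77,-0.1],-0.068]
    - [0.75,[-0.45,-0.87,-0.15],-0.068]
    - [0.75,[-0.48,-0.92,-0.2],-0.068]
    - [0.75,[-0.48,-0.92,-0.22],-0.068]

```text
time: 12.0
ee_pos: [0.4904, -0.4264, 0.1256]
eef_rot: [-3.134, 0.201, 0.003]
contact_force: [0.1, -0.7, -3.6]
grip_width: 0.0731
finger_force: 48.2
```

servo_tool:
  targets:
    - [0.75,[0,0,-0.05],0]
    - [0.75,[0,0,-0.1],0]
    - [0.75,[0,0,-0.15],0]
    - [0.75,[0,0,-0.18],0]
    - [0.75,[0,0,-0.2],0]
    - [0.75,[0,0,-0.2],0]
    - [0.75,[0,0,-0.2],0]

```text
time: 12.58
ee_pos: [0.4922, -0.4252, 0.0878]
eef_rot: [3.135, -0.197, 0.0]
contact_force: [0.0, 0.4, -3.4]
grip_width: 0.0726
finger_force: 48.1
```

```bash
python3 - <<'E'
from h import *
from rig import env
s=env.state(); print(s["ee_pos"],tcp(s)[:2,1])
d=look("wrist","w7"); cv2.imwrite("pics/w7s.png",cv2.resize(d["pixels"][...,::-1],(480,360)))
E
```

```text
[ 0.49218921 -0.42522742  0.08776205] [-0.1253348 -0.9921145]
```

View pics/w7s.png

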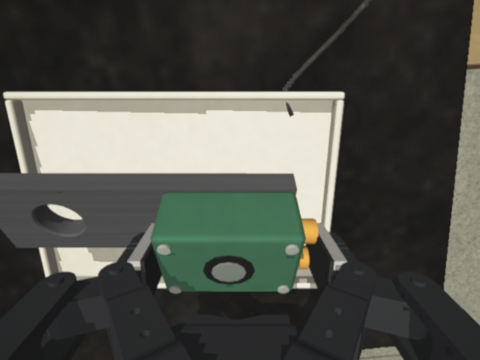

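The cartridge is lined up over the tray: hole at (57,218), housing at (228,243), all inside the walls. I'll lower it until the low edge touches.

servo_tool:
  targets:
    - [0.75,[0,0,-0.04],0]
    - [0.75,[0,0,-0.08],0]
    - [0.75,[0,0,-0.12],0]
    - [0.75,[0,0,-0.15],0]
    - [0.75,[0,0,-0.17],0]
    - [0.75,[0,0,-0.185],0]
    - [0.75,[0,0,-0.185],0]
    - [0.75,[0,0,-0.185],0]
  force: 20

```text
time: 13.3
ee_pos: [0.492, -0.4255, 0.0507]
eef_rot: [-3.135, 0.198, -0.0]
contact_force: [0.2, 0.8, -3.7]
grip_width: 0.0728
finger_force: 48.1
```

servo_tool:
  targets:
    - [0.75,[0,0,-0.005],0]
    - [0.75,[0,0,-0.01],0]
    - [0.75,[0,0,-0.015],0]
    - [0.75,[0,0,-0.015],0]

```text
time: 13.63
ee_pos: [0.4921, -0.4256, 0.0478]
eef_rot: [3.135, -0.198, 0.0]
contact_force: [-1.0, -0.0, -2.6]
grip_width: 0.0728
finger_force: 48.3
```

servo_tool:
  targets:
    - [0.8,[0,0,-0.005],0]
    - [0.8,[0,0,-0.01],0]
    - [0.8,[0,0,-0.015],0]
    - [0.8,[0,0,-0.015],0]
  force: 20

```text
time: 13.97
ee_pos: [0.4929, -0.4258, 0.0469]
eef_rot: [3.134, -0.198, 0.004]
contact_force: [-1.8, 6.4, 24.3]
grip_width: 0.0726
finger_force: 51.1
```

servo_tool:
  targets:
    - [0.8,[0,0,-0.005],0]
    - [0.8,[0,0,-0.01],0]
    - [0.8,[0,0,-0.015],0]
    - [0.8,[0,0,-0.015],0]

```text
time: 14.3
ee_pos: [0.4944, -0.4261, 0.0458]
eef_rot: [3.133, -0.196, 0.01]
contact_force: [3.1, 10.9, 40.9]
grip_width: 0.0728
finger_force: 53.9
```

It touched, but the pads grip too hard to pivot. I'll ease off the press and open the jaws by small steps so it pivots down between the fingers.

servo_tool:
  targets:
    - [0.83,[0,0,0.01],0]
    - [0.84,[0,0,0.015],0]
    - [0.845,[0,0,0.015],0]
    - [0.848,[0,0,0.015],0]
    - [0.85,[0,0,0.015],0]
    - [0.85,[0,0,0.015],0]
  force: 20

```text
time: 14.8
ee_pos: [0.4933, -0.4261, 0.0462]
eef_rot: [3.134, -0.197, 0.005]
contact_force: [4.4, 2.5, 13.0]
grip_width: 0.0727
finger_force: 49.9
```

servo_tool:
  targets:
    - [0.852,[0,0,0],0]
    - [0.854,[0,0,0],0]
    - [0.856,[0,0,0],0]
    - [0.856,[0,0,0],0]

```text
time: 15.13
ee_pos: [0.4933, -0.4261, 0.0461]
eef_rot: [3.134, -0.197, 0.005]
contact_force: [4.2, 1.9, 12.0]
grip_width: 0.0731
finger_force: 34.1
```

servo_tool:
  targets:
    - [0.857,[0,0,-0.003],0]
    - [0.858,[0,0,-0.006],0]
    - [0.858,[0,0,-0.01],0]
    - [0.858,[0,0,-0.01],0]

```text
time: 15.47
ee_pos: [0.4939, -0.4262, 0.0453]
eef_rot: [3.133, -0.197, 0.008]
contact_force: [4.7, 6.0, 26.9]
grip_width: 0.0734
finger_force: 29.6
```

servo_tool:
  targets:
    - [0.859,[0,0,-0.003],0]
    - [0.86,[0,0,-0.006],0]
    - [0.86,[0,0,-0.01],0]
    - [0.86,[0,0,-0.01],0]

```text
time: 15.8
ee_pos: [0.4946, -0.4263, 0.0436]
eef_rot: [3.133, -0.197, 0.01]
contact_force: [7.8, 6.1, 27.6]
grip_width: 0.0736
finger_force: 23.8
```

servo_tool:
  targets:
    - [0.861,[0,0,-0.004],0]
    - [0.862,[0,0,-0.008],0]
    - [0.862,[0,0,-0.012],0]
    - [0.863,[0,0,-0.012],0]
    - [0.863,[0,0,-0.012],0]

```text
time: 16.22
ee_pos: [0.4944, -0.4262, 0.0406]
eef_rot: [3.133, -0.197, 0.009]
contact_force: [8.2, 4.5, 19.6]
grip_width: 0.0739
finger_force: 13.8
```

```bash
cat >> h.py <<'E'
def green(d):
    H,S,V=masks(d); p=pts(d,(H>50)&(H<95)&(S>70),d["c2w"]); p=p[(abs(p[:,0]-.49)<.09)&(abs(p[:,1]+.43)<.1)&(p[:,2]>.02)&(p[:,2]<.1)]
    for _ in range(4):  # top-face plane
        A=np.c_[p[:,:2],np.ones(len(p))]; c=np.linalg.lstsq(A,p[:,2],rcond=None)[0]; e=p[:,2]-A@c; p=p[abs(e)<max(.002,1.5*e.std())]
    print("green",len(p),p.mean(0).round(4),"slopes",c[:2].round(3))
E
python3 -c "
from h import *
green(look('wrist')); green(look('top'))"
```

```text
green 15819 [ 0.4998 -0.4224  0.0527] slopes [ 0.201 -0.023]
green 0 [nan nan nan] slopes [0. 0.]
  ret = _var(a, axis=axis, dtype=dtype, out=out, ddof=ddof,
  arrmean = um.true_divide(arrmean, div, out=arrmean,
  ret = ret.dtype.type(ret / rcount)
h.py:34: RuntimeWarning: Mean of empty slice.
  print("green",len(p),p.mean(0).round(4),"slopes",c[:2].round(3))
  ret = um.true_divide(
```

The slope has come down from 0.45 to 0.20. A little more.

servo_tool:
  targets:
    - [0.863,[0,0,-0.004],0]
    - [0.864,[0,0,-0.008],0]
    - [0.864,[0,0,-0.012],0]
    - [0.865,[0,0,-0.014],0]
    - [0.865,[0,0,-0.014],0]

```text
time: 16.73
ee_pos: [0.4943, -0.4261, 0.0372]
eef_rot: [3.134, -0.197, 0.009]
contact_force: [11.4, 2.3, 12.9]
grip_width: 0.0737
finger_force: 9.7
```

servo_tool:
  targets:
    - [0.866,[0,0,0],0]
    - [0.868,[0,0,0],0]
    - [0.87,[0,0,0],0]
    - [0.872,[0,0,0],0]
    - [0.876,[0,0,0],0]
    - [0.88,[0,0,0],0]

```text
time: 17.23
ee_pos: [0.4916, -0.4254, 0.0352]
eef_rot: [-3.135, 0.198, 0.001]
contact_force: [0.2, -2.0, 1.0]
grip_width: 0.0751
finger_force: 0.6
```

```bash
python3 -c "
from h import *
green(look('wrist'))"
```

```text
green 19836 [ 0.5054 -0.4233  0.0462] slopes [-0.008  0.002]
```

It now lies level, with the housing top at z = 46 mm. Open and lift away.

servo_tool:
  targets:
    - [0.9,[0,0,0],0]
    - [0.93,[0,0,0],0]
    - [0.95,[0,0,0.01],0]
    - [0.95,[0,0,0.05],0]
    - [0.95,[0,0,0.15],0]
    - [0.95,[0,0,0.35],0]
    - [0.95,[0,0,0.6],0]
    - [0.95,[0,0,0.8],0]

```text
time: 17.95
ee_pos: [0.4916, -0.4249, 0.1913]
eef_rot: [-3.135, 0.198, 0.0]
contact_force: [0.0, 0.0, 0.5]
grip_width: 0.081
finger_force: 0.0
```

servo_tool:
  targets:
    - [0.95,[-0.3,0,0.3],0]
    - [0.95,[-0.6,0,0.3],0]
    - [0.95,[-0.6,0,0.3],0]
    - [0.95,[-0.6,0,0.3],0]
    - [0.95,[-0.6,0,0.3],0]

```text
time: 18.37
ee_pos: [0.3697, -0.4257, 0.2512]
eef_rot: [3.133, -0.202, 0.002]
contact_force: [0.3, 0.1, -0.5]
grip_width: 0.0814
finger_force: 0.0
```

```bash
python3 - <<'E'
from h import *
d=look("wrist"); green(d); green(look("top")); knob("top"); knob("scene")
d=look("scene","s9"); cv2.imwrite("pics/s9c.png",cv2.resize(d["pixels"][150:400,200:500,::-1],None,fx=2,fy=2))
E
```

```text
green 4101 [ 0.5024 -0.423   0.0463] slopes [0.006 0.   ]
green 162 [ 0.5027 -0.4208  0.0474] slopes [ 0.005 -0.01 ]
top 208 rect ((589.9496459960938, -33.55765914916992), (52.00718688964844, 22.45694923400879), 22.41303062438965) z'top 0.12411793209135077
 joint mod pi 2.748572498886581
scene 189 rect ((582.9663696289062, -38.986053466796875), (65.61834716796875, 18.07094383239746), 25.591644287109375) z'top 0.12256131602318751
 joint mod pi 2.776564686951764
```

View pics/s9c.png

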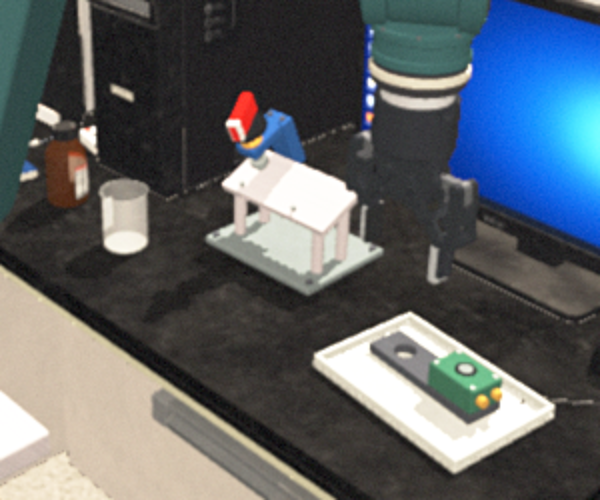

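The cartridge lies flat and upright inside the tray at (437,375). The bottle at (68,170) and the beaker at (125,215) haven't moved, the knob is at about 2.75 rad and the arm is clear, so I'm handing in.

```bash
python3 -c "
from rig import env
print(env.hand_in())"
```

```text
the job is handed in; nothing more can be done
None
```

The job is handed in: the knob was turned clockwise to about 2.75 rad, the cartridge lies flat and upright in the tray, the bottle and beaker look undisturbed, and it took about 18 s of the 72 s allowed; hand-in returned no verdict.

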